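# Load a timber into the boring jig, home against its hidden stop

## Task

Take the longer of the two pieces of timber, lay it in the channel of the boring jig, on its narrow edge as it stands now, and slide it into the grey hood until you feel its end butt against the stop hidden inside. The stop is held only by friction at the setting someone has chosen, so push gently and do not shove it back. Let go of the timber there, and leave the short offcut where it is.

Things in the scene. Friction and masses are not known exactly. Their poses are not given: they have to be found in the camera images.
- timber_center (a point): The longer timber: a plain bare-wood stud, 220 mm long (its x axis), 38 mm wide (y) and 63 mm high (z), standing on its 38 mm edge on the bench; about 0.2 to 0.35 kg. Both ends are alike. This point is its centre, 31.5 mm above its underside.
- jig_mouth (a point): Channel of the fixed boring jig: point on its floor (12 mm above the bench), mid-width at the grey hood's mouth (64 mm wide, 76 high). x: level, into the hood; y left; z up. In front, rails 60 mm apart, 12 high, run 85 mm out, then flare to 125 mm out; the bare base, 130 wide, goes on to 235 mm out. The hood is 140 mm long, 88 wide, its top 94 mm (bushings 97) above the bench.
- stop (a joint): How far (m) the steel stop inside the hood has been shoved from its setting, 0 at the start, up to 0.02; it does not come back. Out of sight and 56 mm wide, its flat face lies somewhere 35 to 95 mm in from the mouth, different each time. Only friction holds it: it withstands 12 N and slips at about 18 N along the channel.
- feeler (a joint): How far (m) the small feeler in the stop's face is pressed in: 0 when free, when it stands 10 mm out of the face; about 0.01 when the timber's end butts against the face. Its spring is very weak (under 0.5 N): it cannot be felt, nor can it push the timber back.
- offcut_center (a point): Short offcut, a bystander: the same wood and section (38 mm wide, 63 mm high), but only 110 mm long (its x axis); 0.13 kg. This point is its centre, 31.5 mm above its underside.

How it is judged:
By the outcome, as a careful person would: the job done as asked, in the order asked, and still so for the second after the job is handed in, with the robot touching nothing.
It also fails if it takes over 42 s, if anything falls off the work surface, if the arm or the gripper's body presses on something with over 40 N, if the wrist force passes 120 N, or if a joint passes its speed limit or range.

## Robot

A 6-joint arm with a two-finger parallel gripper is mounted at the origin on the work surface. World frame = base frame: x ahead of the robot, y to its left, z up, the work surface at z = 0. Lengths are in mm, angles in rad, forces in N, time in s.
With the tool pointing down it reaches from about 300 to 950 mm from the base axis. Payload 3.1 kg.
Tool frame: the origin (TCP) lies at the very end of the fingers, on their centre line; the grasp point (between the pads) lies 19 mm behind it (hold_point_z is the distance from the TCP to the grasp point, in mm); z points along the fingers, y is the direction in which the jaws open and shut (so a half turn about z gives the same grasp; the last joint's range is limited). The gripper opens to 85 mm and grips with 20 to 120 N. Pads are 22 mm wide; open, the fingers measure 114 mm over their backs; the gripper's body (76 mm by 85 mm) begins 54 mm behind the grasp point. The pads swing forward as they close: fully open they stand 13 mm farther back than shut.
Start: joints at [1.233, 0.308, 1.634, -0, 1.2, -0.07], TCP at [165.408, 602.721, 231.272] pointing down, gripper open.
Joint ranges: [-3.06, 3.06], [-0.79, 1.96], [0.05, 2.63], [-1.19, 4.34], [0.05, 2.64], [-2.94, 2.94]. Speed limits (rad/s): [2.79, 2.79, 3.14, 3.14, 3.14, 3.14].

## Interface

Orientations are given as a 3x3 rotation matrix whose columns are the frame's x, y, z axes.
In Python, from bench import * gives the robot as it stands.
- The arm moves only by the tool apply_moves, never from a script. Its argument "increments" is a list that holds one entry, the list of rows, each a list of 7 numbers: the opening, from 0 (shut) to 1 (fully open), then the shift along the tool's x, y, z in m, then the turn, a rotation vector about the tool's x, y, z in degrees. A call has 1 to 8 rows; each row is the pose to reach, as a shift and turn from the pose measured when the call began, along the tool's axes at that moment; what a row does not reach only later rows make up. A row lasts 1/12 s, in which the tool goes at most 41.7 mm and 7.16 degrees, less where a joint would pass 70% of its speed; a pose out of reach is approached as far as the arm can. A call with a gripper value outside its range is refused whole. The fingers move at their own pace and stop on an object; the grip force is fixed at half the most. Time passes only in rows, so rows that repeat a pose let the fingers close. It gives the time, the measured TCP pose, the force and the opening at its end, in the units of the state.
- get_state(): the state, without advancing time (a new reading comes with each control period).
- grab_frame(name): name is "scene" or "top" or "wrist"; returns the picture (480x640x3 uint8, blue, green, red); there is no depth.
- camera_info(name): a dict with "fovy" (degrees; the focal length in pixels is half the picture's height over the tangent of half this angle, whatever the lens; pixels are square), "cx", "cy" (the principal point, pixels), "rvec" (rotation vector, rad) and "tvec" (3), from world to camera coordinates, as OpenCV has them; the wrist camera has in their place "T_tool_cam" (4x4, takes a point from camera to tool coordinates, whose origin is the TCP and whose axes are the flange's). Camera axes: x right, y down, z forward; pixel columns grow to the right and rows downward; lengths in mm; the calibration is good to about 2 mm. A picture is of the moment at which its call begins: read the wrist's pose just before it. camera_info takes no time and is no camera call.
- finish_job(): hands the job in, once; it reports no verdict.
The state is a dict: "time_s": time; "qpos": joint angles; "joint_velocities": joint speeds; "effort": joint torques, N m; "tool_pos": TCP position; "orientation": TCP orientation; "contact_force": force on the tool from outside, world axes, zero at the start; "wrist_torque": the same for the moment, N m; "grip_width": finger opening in mm.
Only numpy, scipy, OpenCV 4.12 (cv2) and the standard library are available. Lean on these libraries where they do the work, as an engineer would, in place of code of your own. Each camera call takes 0.05 s, during which the arm holds its last target. There are 200 camera calls.

## Working session

There is one attempt and no reset: what is moved stays moved. The work goes in short steps, Python scripts to look and compute and a tool call to move; the robot and the scene stay as the last step left them, time stands still between calls to the robot, and variables do not carry over. Pictures are saved under pics/ and viewed, about 8 in all and at most 12, crops included, and the job is handed in when it is done.

Besides the shell and the picture viewer there is one more tool, called after ">>>" in YAML: its name, and indented under it one key for each argument. apply_moves: Moves the arm, as the interface text tells. Its arguments: {"type":"object","properties":{"increments":{"type":"array"}},"required":["increments"]}

```bash
mkdir -p pics && python3 - <<'E'
from bench import *
import cv2,numpy as np
a=grab_frame("top");b=grab_frame("scene")
cv2.imwrite("pics/top0.png",a);cv2.imwrite("pics/scene0.png",b)
print(get_state())
for n in("top","scene","wrist"):print(n,camera_info(n))
E
```

```text
{'time_s': 0.1, 'qpos': array([ 1.23328234e+00,  3.08918030e-01,  1.63507805e+00,  3.92801477e-07,
        1.19976279e+00, -6.97135870e-02]), 'joint_velocities': array([-0.00091888, -0.00418399, -0.00250973,  0.00107634,  0.00278619,
        0.00122833]), 'effort': array([-8.54984028e-04, -4.16407728e+01, -2.77645576e+01, -9.49249034e-05,
        4.04000268e-03, -8.04847730e-06]), 'tool_pos': array([165.15904544, 601.97982767, 230.15294406]), 'orientation': array([[-9.64355176e-01,  2.64610242e-01, -7.17673342e-04],
       [ 2.64611172e-01,  9.64353022e-01, -2.04388444e-03],
       [ 1.51257700e-04, -2.16093492e-03, -9.99997654e-01]]), 'contact_force': array([ 0.0649988 , -0.16276016,  0.38961782]), 'wrist_torque': array([-0.01461237, -0.02055835, -0.02272901]), 'grip_width': 85.4531776451408}
top {'fovy': 54.23893054048991, 'cx': 319.2177460684044, 'cy': 240.02779565412354, 'rvec': array([ 2.1190905 , -2.09041888,  0.17192698]), 'tvec': array([-45.59321367, 609.53770896, 733.92196026])}
scene {'fovy': 44.07304466075928, 'cx': 324.4221039153513, 'cy': 235.26438919386536, 'rvec': array([ 1.88967549,  1.87688959, -0.55733516]), 'tvec': array([  39.76849485, -461.12759242, 1488.46829268])}
wrist {'fovy': 61.99935177106004, 'cx': 318.9628860480373, 'cy': 233.5991775720084, 'T_tool_cam': array([[-1.96230778e-04, -9.62138866e-01, -2.72559653e-01,
         7.00410567e+01],
       [ 9.99999824e-01, -3.41578658e-04,  4.85821573e-04,
         3.68273502e-01],
       [-5.60528378e-04, -2.72559509e-01,  9.62138763e-01,
        -1.42752678e+02],
       [ 0.00000000e+00,  0.00000000e+00,  0.00000000e+00,
         1.00000000e+00]])}
```

View pics/top0.png

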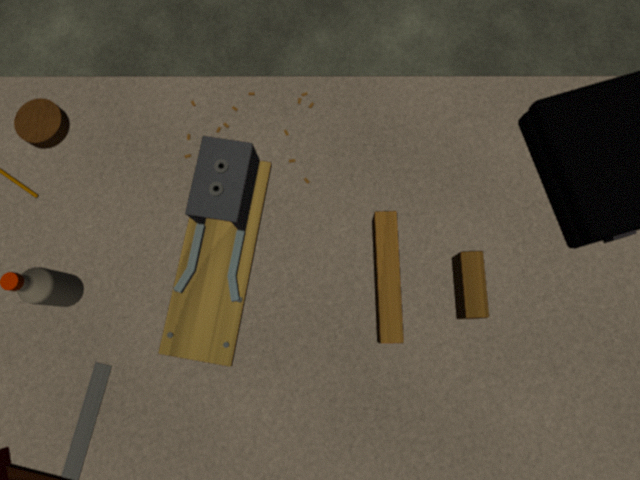

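View pics/scene0.png

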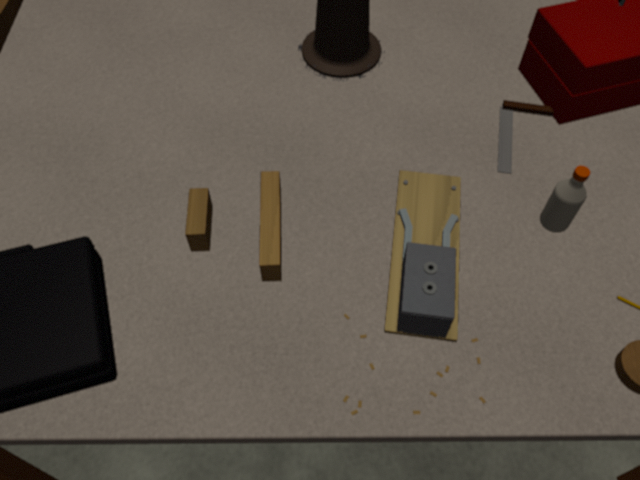

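The top view shows the long timber with its top at about (378–403, 211–343) and the offcut at (460–487, 251–318). The jig's hood is at (188–258, 137–225), its bushings at (220,165) and (216,188), and its base reaches down to (161–232, 355–365). The scene view agrees.

```bash
cat > h.py <<'E'
import cv2,numpy as np
from bench import *
def cam(n,st=None):
    c=camera_info(n);f=240/np.tan(np.radians(c['fovy'])/2)
    K=np.array([[f,0,c['cx']],[0,f,c['cy']],[0,0,1]])
    if n=='wrist':
        T=np.eye(4);T[:3,:3]=st['orientation'];T[:3,3]=st['tool_pos'];T=T@c['T_tool_cam'];return K,T[:3,:3],T[:3,3]
    R=cv2.Rodrigues(c['rvec'])[0];return K,R.T,-R.T@c['tvec']
def ray(C,px,z):
    K,R,o=C;p=np.c_[np.atleast_2d(px),np.ones(len(np.atleast_2d(px)))]
    d=(R@np.linalg.inv(K)@p.T).T
    return o+d*((z-o[2])/d[:,2])[:,None]
def proj(C,P):
    K,R,o=C;q=(K@R.T@(np.atleast_2d(P)-o).T).T;return q[:,:2]/q[:,2:]
E
python3 - <<'E'
from h import *
np.set_printoptions(precision=1,suppress=True)
C=cam('top');a=cv2.imread('pics/top0.png')
print('timber',ray(C,[(376,211.5),(397,211),(403,342),(381,343)],63))
print('offcut',ray(C,[(463,251),(483,251),(487.5,317),(466,318)],63))
print('hood',ray(C,[(204,137),(251,143),(239,223),(188,215)],94))
print('bush',ray(C,[(220.5,165.5),(215.5,188.5)],97))
print('base',ray(C,[(161,354),(232,365),(270,162)],12))
print('rails',ray(C,[(201,224),(239,231),(180,291),(238,300)],24))
S=cam('scene')
print('S timber',ray(S,[(261,172),(279.5,171.5),(280.5,265),(261,266)],63))
print('S hood',ray(S,[(407,244),(455,247),(451,319),(400,312)],94))
print('S bush',ray(S,[(431,267),(430,287)],97))
print('S base',ray(S,[(400,171),(461,177)],12))
E
python3 -c "
import cv2;a=cv2.imread('pics/top0.png')
cv2.imwrite('pics/c1.png',cv2.resize(a[125:375,150:500],None,fx=2.28,fy=2.28,interpolation=cv2.INTER_CUBIC))"
```

```text
timber [[ 659.6 -133.    63. ]
 [ 660.8 -168.5   63. ]
 [ 443.9 -174.7   63. ]
 [ 441.7 -139.5   63. ]]
offcut [[ 593.3 -276.4   63. ]
 [ 593.6 -309.3   63. ]
 [ 485.7 -311.    63. ]
 [ 483.5 -276.6   63. ]]
hood [[779.8 160.7  94. ]
 [769.3  79.8  94. ]
 [630.2  93.3  94. ]
 [642.9 178.4  94. ]]
bush [[727.9 128.7  97. ]
 [687.7 134.7  97. ]]
base [[415.6 234.6  12. ]
 [399.5 110.2  12. ]
 [766.4  58.4  12. ]]
rails [[644.  176.5  24. ]
 [631.9 107.3  24. ]
 [523.7 205.6  24. ]
 [509.5 103.   24. ]]
S timber [[ 442.8 -171.8   63. ]
 [ 441.6 -134.8   63. ]
 [ 659.7 -125.9   63. ]
 [ 661.6 -161.    63. ]]
S hood [[635.4 100.8  94. ]
 [642.1 186.   94. ]
 [782.9 160.8  94. ]
 [769.7  77.5  94. ]]
S bush [[685.  137.9  97. ]
 [724.4 131.9  97. ]]
S base [[398.2 116.8  12. ]
 [414.8 244.5  12. ]]
```

View pics/c1.png

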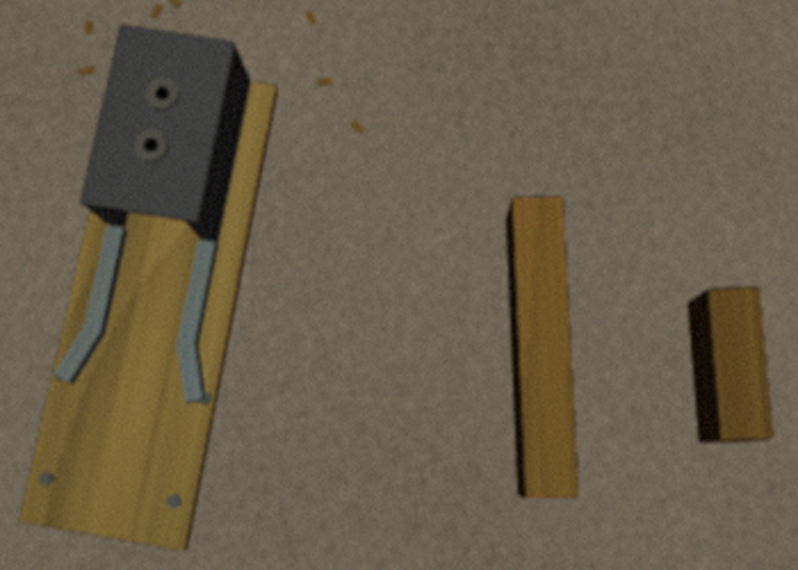

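The crop shows the channel between the rails at crop x 110–200. The grey hood lies beyond it, and the long timber is at crop (515–575, 197–497). The two cameras agree to about 6 mm. I'll go above the jig first for a close look.

>>> apply_moves:
  increments:
    - [[1,-0.381,-0.349,-0.07,0,0,-7.3],[1,-0.381,-0.349,-0.07,0,0,-7.3],[1,-0.381,-0.349,-0.07,0,0,-7.3],[1,-0.381,-0.349,-0.07,0,0,-7.3],[1,-0.381,-0.349,-0.07,0,0,-7.3],[1,-0.381,-0.349,-0.07,0,0,-7.3],[1,-0.381,-0.349,-0.07,0,0,-7.3],[1,-0.381,-0.349,-0.07,0,0,-7.3]]

```text
time_s: 0.77
tool_pos: [341.3, 320.9, 275.6]
orientation: [[-0.99, 0.139, -0.001], [0.139, 0.99, -0.002], [0.001, -0.002, -1.0]]
contact_force: [0.7, 0.2, 0.2]
grip_width: 85.8
```

```bash
cat >> h.py <<'E'
def go(x,y,z,yaw):  # yaw (deg) of tool x in world; prints tool shift (m) and turn (deg)
    s=get_state();R=s['orientation']
    c,n=np.cos(np.radians(yaw)),np.sin(np.radians(yaw))
    G=np.array([[c,n,0],[n,-c,0],[0,0,-1.]])
    d=R.T@(np.array([x,y,z])-s['tool_pos'])/1000
    r=np.degrees(cv2.Rodrigues(R.T@G)[0].ravel())
    print('t',round(s['time_s'],2),'pos',s['tool_pos'].round(1),'F',s['contact_force'].round(1),'w',round(s['grip_width'],1),'yaw',round(float(np.degrees(np.arctan2(R[1,0],R[0,0]))),2))
    print('move',d.round(4),r.round(2),'rows',np.linalg.norm(d)/.0417)
E
python3 -c "
from h import *
go(440,165,300,172)"
```

```text
t 0.77 pos [341.3 320.9 275.6] F [0.7 0.2 0.2] w 85.8 yaw 171.99
move [-0.1195 -0.1407 -0.0241] [-0.14 -0.04 -0.01] rows 4.463638171273477
```

>>> apply_moves:
  increments:
    - [[1,-0.12,-0.141,-0.024,0,0,0],[1,-0.12,-0.141,-0.024,0,0,0],[1,-0.12,-0.141,-0.024,0,0,0],[1,-0.12,-0.141,-0.024,0,0,0],[1,-0.12,-0.141,-0.024,0,0,0],[1,-0.12,-0.141,-0.024,0,0,0],[1,-0.12,-0.141,-0.024,0,0,0]]

```text
time_s: 1.35
tool_pos: [440.7, 163.7, 299.6]
orientation: [[-0.99, 0.143, -0.002], [0.143, 0.99, -0.002], [0.001, -0.002, -1.0]]
contact_force: [0.6, 0.5, -0.5]
grip_width: 85.4
```

```bash
python3 -c "
from h import *
go(521,-152,200,182.1)
s=get_state();a=grab_frame('wrist');cv2.imwrite('pics/w1.png',a)
print(proj(cam('wrist',s),[(638.5,139.5,12),(638.5,139.5,94),(407,172,12)]))"
```

```text
t 1.35 pos [440.7 163.7 299.6] F [ 0.6  0.5 -0.5] w 85.4 yaw 171.8
move [-0.1247 -0.3008  0.1001] [ -0.11  -0.1  -10.3 ] rows 8.1696469457666
[[322.3972789  350.16939188]
 [322.92727566 394.44908311]
 [322.07536548 155.5861392 ]]
```

View pics/w1.png

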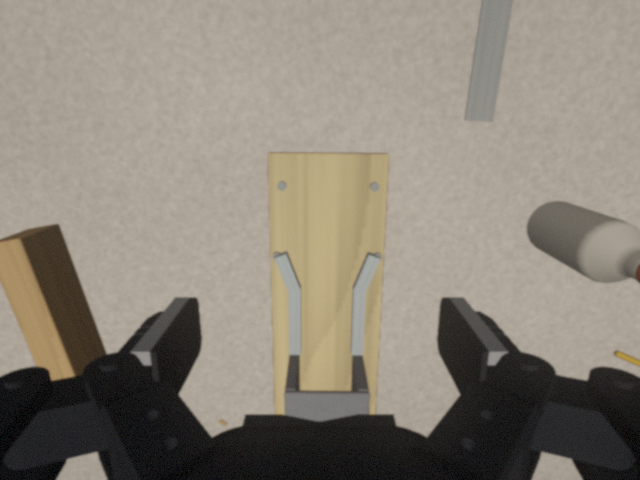

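The wrist view shows the base's front edge at (268–388, 153) and its side edges. The inner rail faces are at x≈301 and 352 near the mouth, and the hood's front top edge is at (285–368, 392). Everything sits about 5 px right of my prediction.

```bash
python3 -c "
from h import *
np.set_printoptions(precision=1,suppress=True)
s=get_state();C=cam('wrist',s)
print('base',ray(C,[(268,153),(388,153),(275,413),(376,413)],12))
print('screws',ray(C,[(282,186),(374.5,186)],12))
print('railtop mouth',ray(C,[(300,355),(353,355),(300.5,290),(355,290)],24))
print('hoodtop',ray(C,[(285,392),(368,392)],94))"
```

```text
base [[395.4 116.5  12. ]
 [413.3 242.2  12. ]
 [719.1  68.   12. ]
 [737.2 196.1  12. ]]
screws [[432.1 125.3  12. ]
 [446.2 224.5  12. ]]
railtop mouth [[632.7 114.4  24. ]
 [641.5 176.8  24. ]
 [550.2 127.8  24. ]
 [558.8 188.9  24. ]]
hoodtop [[629.1 102.9  94. ]
 [640.9 186.6  94. ]]
```

>>> apply_moves:
  increments:
    - [[1,-0.125,-0.301,0.08,0,0,-10.3],[1,-0.125,-0.301,0.08,0,0,-10.3],[1,-0.125,-0.301,0.08,0,0,-10.3],[1,-0.125,-0.301,0.08,0,0,-10.3],[1,-0.125,-0.301,0.08,0,0,-10.3],[1,-0.125,-0.301,0.08,0,0,-10.3],[1,-0.125,-0.301,0.08,0,0,-10.3],[1,-0.125,-0.301,0.08,0,0,-10.3]]

```text
time_s: 2.07
tool_pos: [519.3, -143.4, 220.7]
orientation: [[-0.999, -0.041, -0.003], [-0.041, 0.999, -0.001], [0.003, -0.001, -1.0]]
contact_force: [0.4, 0.8, -0.1]
grip_width: 85.4
```

```bash
python3 -c "
from h import *
go(521,-152,24,182.1)
s=get_state();a=grab_frame('wrist');cv2.imwrite('pics/w2.png',a)
C=cam('wrist',s);print(proj(C,[(441.5,-154,63),(551,-151,63),(661,-147,63)]))"
```

```text
t 2.07 pos [ 519.3 -143.4  220.7] F [ 0.4  0.8 -0.1] w 85.4 yaw -177.65
move [-0.002  -0.0085  0.1967] [-0.04 -0.18  0.25] rows 4.7209534942044336
[[307.71907095 109.13530592]
 [306.90678539 253.77541825]
 [307.36711137 374.28239957]]
```

View pics/w2.png

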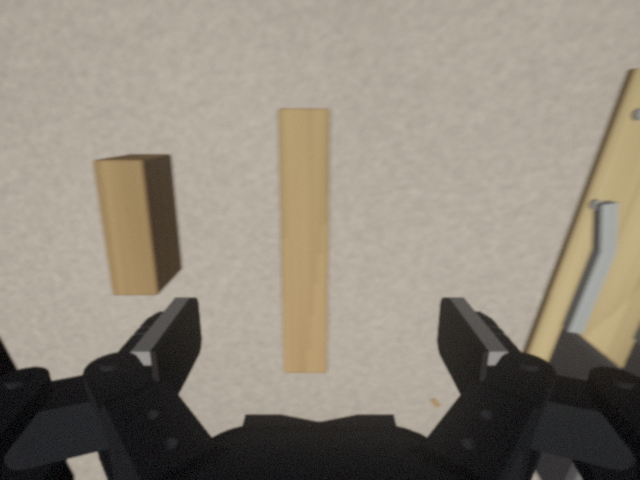

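The timber's top face is at (279–329, 108) to (284–327, 373), the offcut well clear on the left.

```bash
python3 -c "
from h import *
np.set_printoptions(precision=1,suppress=True)
s=get_state();C=cam('wrist',s)
P=ray(C,[(279,108),(329,108),(327,373),(284,373)],63);print(P)
a=P[:2].mean(0);b=P[2:].mean(0);d=b-a;L=np.linalg.norm(d);yaw=np.degrees(np.arctan2(d[1],d[0]));c=(a+b)/2
print(c,L,yaw);g=c-30*d/L;print(g)
go(g[0],g[1],24,180+yaw)"
```

```text
[[ 442.5 -182.2   63. ]
 [ 441.2 -146.5   63. ]
 [ 658.7 -138.6   63. ]
 [ 660.3 -175.6   63. ]]
[ 550.7 -160.7   63. ] 217.77727160028203 1.9266958557559577
[ 520.7 -161.7   63. ]
t 2.12 pos [ 520.3 -150.4  218.8] F [ 3.4 -5.3  0. ] w 85.4 yaw -177.82
move [-0.  -0.   0.2] [-0.4 -0.2  0.2] rows 4.679808040716421
```

The arm was still settling, and I used a pose read just after the picture. With the pose from before it, the timber centre comes to about (550, −153.5), which agrees with the fixed cameras. Descending.

```bash
python3 -c "
from h import *
go(520.5,-153.5,24,182.0)"
```

```text
t 2.12 pos [ 520.3 -150.4  218.8] F [ 3.4 -5.3  0. ] w 85.4 yaw -177.82
move [-0.0008 -0.0017  0.1948] [-0.41 -0.2   0.18] rows 4.672481321487771
```

>>> apply_moves:
  increments:
    - [[1,-0.001,-0.002,0.1,-0.4,-0.2,0.2],[1,-0.001,-0.002,0.13,-0.4,-0.2,0.2],[1,-0.001,-0.002,0.13,-0.4,-0.2,0.2],[1,-0.001,-0.002,0.13,-0.4,-0.2,0.2],[1,-0.001,-0.002,0.13,-0.4,-0.2,0.2],[1,-0.001,-0.002,0.13,-0.4,-0.2,0.2]]

```text
time_s: 2.62
tool_pos: [521.5, -152.1, 89.4]
orientation: [[-0.999, -0.036, -0.0], [-0.036, 0.999, 0.0], [0.0, 0.0, -1.0]]
contact_force: [1.0, 0.2, 1.6]
grip_width: 85.0
```

```bash
python3 -c "
from h import *
go(520.5,-153.5,24,182.0)"
```

```text
t 2.62 pos [ 521.5 -152.1   89.4] F [1.  0.2 1.6] w 85.0 yaw -177.93
move [ 0.001  -0.0014  0.0654] [ 0.01 -0.01  0.07] rows 1.569198228629146
```

>>> apply_moves:
  increments:
    - [[1,0.001,-0.0014,0.03,0,0,0],[1,0.001,-0.0014,0.05,0,0,0],[1,0.001,-0.0014,0.0654,0,0,0],[1,0.001,-0.0014,0.0654,0,0,0],[1,0.001,-0.0014,0.0654,0,0,0],[1,0.001,-0.0014,0.0654,0,0,0]]

```text
time_s: 3.12
tool_pos: [523.3, -154.1, 27.0]
orientation: [[-0.999, -0.037, 0.005], [-0.037, 0.999, -0.002], [-0.005, -0.002, -1.0]]
contact_force: [0.3, -0.2, -0.1]
grip_width: 85.4
```

>>> apply_moves:
  increments:
    - [[0,0,0,0,0,0,0],[0,0,0,0,0,0,0],[0,0,0,0,0,0,0],[0,0,0,0,0,0,0],[0,0,0,0,0,0,0],[0,0,0,0,0,0,0],[0,0,0,0,0,0,0],[0,0,0,0,0,0,0]]

```text
time_s: 3.78
tool_pos: [524.1, -154.3, 28.0]
orientation: [[-0.999, -0.037, 0.006], [-0.037, 0.999, -0.002], [-0.006, -0.002, -1.0]]
contact_force: [-1.1, 0.0, 6.7]
grip_width: 37.3
```

```bash
python3 -c "
from h import *
go(520.5,-153.5,24,182.0)"
```

```text
t 3.78 pos [ 524.1 -154.3   28. ] F [-1.1  0.   6.7] w 37.3 yaw -177.91
move [0.0036 0.001  0.004 ] [-0.13  0.37  0.09] rows 0.13063876953198503
```

>>> apply_moves:
  increments:
    - [[0,0,0,-0.02,0,0.4,0],[0,0,0,-0.05,0,0.4,0],[0,0,0,-0.08,0,0.4,0],[0,0,0,-0.11,0,0.4,0],[0,0,0,-0.11,0,0.4,0],[0,0,0,-0.11,0,0.4,0]]

```text
time_s: 4.28
tool_pos: [524.4, -154.6, 139.5]
orientation: [[-0.999, -0.036, 0.003], [-0.036, 0.999, -0.004], [-0.003, -0.004, -1.0]]
contact_force: [-0.3, 1.3, -2.9]
grip_width: 37.6
```

```bash
python3 -c "
from h import *
go(483,166.3,140,171.8)"
```

```text
t 4.28 pos [ 524.4 -154.6  139.5] F [-0.3  1.3 -2.9] w 37.6 yaw -177.91
move [ 0.0297  0.3222 -0.0018] [-0.2   0.16 10.29] rows 7.759602914536513
```

>>> apply_moves:
  increments:
    - [[0,0.003,0.03,0,0,0,1],[0,0.006,0.065,0,0,0,2.5],[0,0.01,0.1,0,0,0,4],[0,0.014,0.14,0,0,0,5],[0,0.018,0.18,0,0,0,6],[0,0.021,0.22,0,0,0,7.5],[0,0.025,0.26,0,0,0,9],[0,0.028,0.29,0,0,0,10.3]]

```text
time_s: 4.95
tool_pos: [482.5, 136.4, 135.5]
orientation: [[-0.99, 0.143, -0.003], [0.143, 0.99, -0.004], [0.003, -0.004, -1.0]]
contact_force: [0.7, 0.1, -2.1]
grip_width: 37.1
```

```bash
python3 -c "
from h import *
go(483,166.3,140,171.8)"
```

```text
t 4.95 pos [482.5 136.4 135.5] F [ 0.7  0.1 -2.1] w 37.1 yaw 171.76
move [ 0.0038  0.0296 -0.0046] [-0.24 -0.15 -0.04] rows 0.724837934665286
```

Now over the base at a lower height (TCP z 70), then a look.

>>> apply_moves:
  increments:
    - [[0,0.004,0.02,0,-0.2,0,0],[0,0.004,0.03,0.01,-0.2,0,0],[0,0.004,0.03,0.03,-0.2,0,0],[0,0.004,0.03,0.05,-0.2,0,0],[0,0.004,0.03,0.065,-0.2,0,0],[0,0.004,0.03,0.065,-0.2,0,0],[0,0.004,0.03,0.065,-0.2,0,0]]

```text
time_s: 5.53
tool_pos: [480.0, 165.2, 67.6]
orientation: [[-0.99, 0.144, -0.009], [0.144, 0.99, -0.002], [0.009, -0.003, -1.0]]
contact_force: [-1.1, 0.7, -2.0]
grip_width: 37.0
```

```bash
python3 -c "
from h import *
go(483,166.3,45,171.8)
s=get_state();a=grab_frame('wrist');cv2.imwrite('pics/w3.png',a);cv2.imwrite('pics/t3.png',grab_frame('top'))
d=np.array([.9898,-.1426,0]);n=np.array([.1426,.9898,0]);m=np.array([638,144,12])
print(proj(cam('wrist',s),[m-235*d+65*n,m-235*d-65*n,m-210*d,m-85*d+30*n,m-85*d-30*n]))"
```

```text
t 5.53 pos [480.  165.2  67.6] F [-1.1  0.7 -2. ] w 37.0 yaw 171.74
move [-0.003   0.0016  0.0226] [-0.2  -0.49 -0.06] rows 0.547436105814386
[[457.86883016 108.93670617]
 [184.64782149 109.32700645]
 [321.09749597 162.28472962]
 [373.2545326  382.2182504 ]
 [268.91841188 382.13407626]]
```

View pics/w3.png

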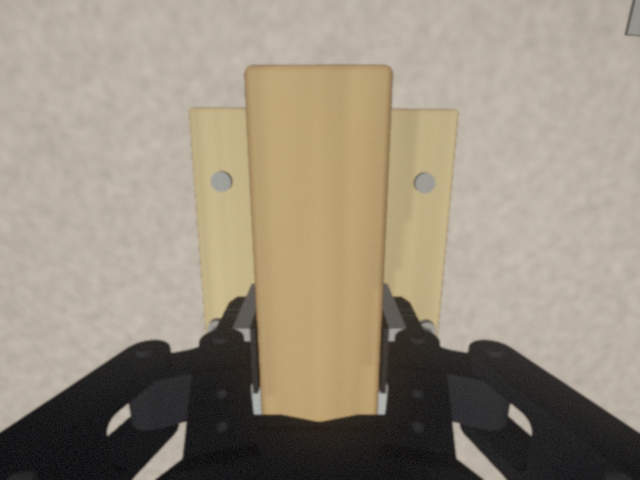

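The view shows the timber centred at x≈319 and the base's front corners at (191,108) and (458,110), so its middle is at x≈324. That puts the timber within 2–3 mm of the centreline, and the rails take ±11 mm. Lowering it with a small correction.

>>> apply_moves:
  increments:
    - [[0,-0.003,0.003,0.01,-0.2,-0.5,0],[0,-0.003,0.003,0.02,-0.2,-0.5,0],[0,-0.003,0.003,0.025,-0.2,-0.5,0],[0,-0.003,0.003,0.025,-0.2,-0.5,0],[0,-0.003,0.003,0.025,-0.2,-0.5,0],[0,-0.003,0.003,0.025,-0.2,-0.5,0]]

```text
time_s: 6.13
tool_pos: [486.3, 168.5, 45.4]
orientation: [[-0.99, 0.144, 0.006], [0.144, 0.99, 0.002], [-0.006, 0.003, -1.0]]
contact_force: [0.3, 0.0, -2.2]
grip_width: 37.4
```

```bash
python3 -c "
from h import *
go(483,167.5,42,171.8)"
```

```text
t 6.13 pos [486.3 168.5  45.4] F [ 0.3  0.  -2.2] w 37.4 yaw 171.72
move [ 0.0032 -0.0015  0.0034] [ 0.15  0.35 -0.08] rows 0.11697529897459955
```

>>> apply_moves:
  increments:
    - [[0,-0.005,-0.001,0.003,0.1,0.3,0],[0,-0.01,-0.001,0.003,0.1,0.3,0],[0,-0.016,-0.001,0.003,0.1,0.3,0],[0,-0.022,-0.001,0.003,0.1,0.3,0],[0,-0.028,-0.001,0.003,0.1,0.3,0],[0,-0.034,-0.001,0.003,0.1,0.3,0],[0,-0.038,-0.001,0.003,0.1,0.3,0],[0,-0.038,-0.001,0.003,0.1,0.3,0]]

```text
time_s: 6.8
tool_pos: [525.3, 162.0, 42.9]
orientation: [[-0.99, 0.144, 0.003], [0.144, 0.99, 0.001], [-0.002, 0.001, -1.0]]
contact_force: [0.5, -0.0, -2.3]
grip_width: 36.9
```

```bash
cat >> h.py <<'E'
def st():
    s=get_state();p=s['tool_pos'];d=np.array([.9898,-.1426,0]);n=np.array([.1426,.9898,0]);m=np.array([638,145,12])
    F=s['contact_force'];go(*(m-100*d)[:2],42,171.8)
    print('in',round((p-m)@d+136.5,1),'lat',round((p-m)@n,1),'z',p[2].round(1),'Fax',round(F@d,1),'Flat',round(F@n,1),'torque',s['wrist_torque'].round(2))
E
python3 -c "
from h import *
st()
s=get_state();cv2.imwrite('pics/s4.png',cv2.resize(grab_frame('scene')[140:350,340:500],None,fx=3.5,fy=2.8))"
```

```text
t 6.8 pos [525.3 162.   42.9] F [ 0.5 -0.  -2.3] w 36.9 yaw 171.7
move [-0.0139 -0.0007  0.0009] [ 0.08  0.14 -0.1 ] rows 0.3352485441246115
in 22.6 lat 0.7 z 42.9 Fax 0.5 Flat 0.0 torque [-0.03  0.04 -0.01]
```

View pics/s4.png

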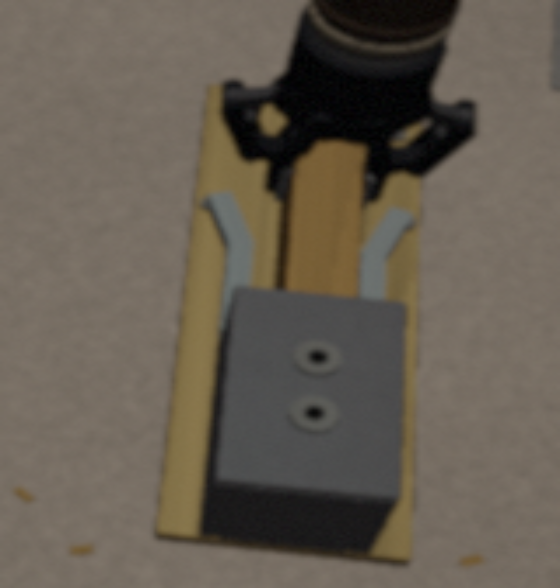

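The timber's nose is inside the hood and centred. Now I'll creep in with force checks.

>>> apply_moves:
  increments:
    - [[0,-0.002,0,0.001,0,0,0],[0,-0.004,0,0.001,0,0,0],[0,-0.006,0,0.001,0,0,0],[0,-0.008,0,0.001,0,0,0],[0,-0.008,0,0.001,0,0,0]]

```text
time_s: 7.27
tool_pos: [532.9, 160.8, 41.9]
orientation: [[-0.99, 0.144, 0.002], [0.144, 0.99, 0.001], [-0.002, 0.001, -1.0]]
contact_force: [-0.2, 0.3, -1.5]
grip_width: 37.2
```

```bash
python3 -c "
from h import *
st()"
```

```text
t 7.27 pos [532.9 160.8  41.9] F [-0.2  0.3 -1.5] w 37.2 yaw 171.7
move [-0.0063 -0.0007 -0.0001] [ 0.07  0.11 -0.1 ] rows 0.15154301296420164
in 30.2 lat 0.7 z 41.9 Fax -0.2 Flat 0.2 torque [-0.03  0.12 -0.  ]
```

>>> apply_moves:
  increments:
    - [[0,-0.001,0,0,0,0,0],[0,-0.002,0,0,0,0,0],[0,-0.002,0,0,0,0,0]]

```text
time_s: 7.52
tool_pos: [535.2, 160.6, 42.0]
orientation: [[-0.99, 0.144, 0.003], [0.144, 0.99, 0.001], [-0.002, 0.001, -1.0]]
contact_force: [-0.4, -0.2, -2.5]
grip_width: 37.2
```

>>> apply_moves:
  increments:
    - [[0,-0.001,0,0,0,0,0],[0,-0.002,0,0,0,0,0],[0,-0.0025,0,0,0,0,0]]

```text
time_s: 7.77
tool_pos: [537.9, 160.2, 42.0]
orientation: [[-0.99, 0.144, 0.003], [0.144, 0.99, 0.001], [-0.003, 0.001, -1.0]]
contact_force: [-0.2, 0.1, -2.2]
grip_width: 37.5
```

>>> apply_moves:
  increments:
    - [[0,-0.001,0,0,0,0,0],[0,-0.002,0,0,0,0,0],[0,-0.003,0,0,0,0,0]]

```text
time_s: 8.02
tool_pos: [540.9, 159.8, 42.0]
orientation: [[-0.99, 0.144, 0.003], [0.144, 0.99, 0.001], [-0.003, 0.001, -1.0]]
contact_force: [-0.2, -0.5, -2.8]
grip_width: 37.4
```

>>> apply_moves:
  increments:
    - [[0,-0.001,0,0,0,0,0],[0,-0.002,0,0,0,0,0],[0,-0.003,0,0,0,0,0]]

```text
time_s: 8.27
tool_pos: [544.0, 159.3, 42.0]
orientation: [[-0.99, 0.144, 0.003], [0.144, 0.99, 0.001], [-0.003, 0.001, -1.0]]
contact_force: [0.4, 0.8, -1.2]
grip_width: 37.1
```

>>> apply_moves:
  increments:
    - [[0,-0.001,0,0,0,0,0],[0,-0.002,0,0,0,0,0],[0,-0.003,0,0,0,0,0]]

```text
time_s: 8.52
tool_pos: [547.1, 158.9, 42.0]
orientation: [[-0.99, 0.144, 0.003], [0.144, 0.99, 0.001], [-0.003, 0.001, -1.0]]
contact_force: [1.2, 0.7, -2.4]
grip_width: 37.3
```

>>> apply_moves:
  increments:
    - [[0,-0.001,0,0,0,0,0],[0,-0.002,0,0,0,0,0],[0,-0.003,0,0,0,0,0]]

```text
time_s: 8.77
tool_pos: [550.2, 158.4, 42.0]
orientation: [[-0.99, 0.144, 0.003], [0.144, 0.99, 0.001], [-0.003, 0.001, -1.0]]
contact_force: [-0.2, -0.3, -2.1]
grip_width: 37.3
```

>>> apply_moves:
  increments:
    - [[0,-0.001,0,0,0,0,0],[0,-0.002,0,0,0,0,0],[0,-0.003,0,0,0,0,0]]

```text
time_s: 9.02
tool_pos: [553.3, 158.0, 42.0]
orientation: [[-0.99, 0.144, 0.003], [0.144, 0.99, 0.001], [-0.003, 0.001, -1.0]]
contact_force: [-0.4, -0.1, -3.0]
grip_width: 37.3
```

>>> apply_moves:
  increments:
    - [[0,-0.001,0,0,0,0,0],[0,-0.002,0,0,0,0,0],[0,-0.003,0,0,0,0,0]]

```text
time_s: 9.27
tool_pos: [556.3, 157.5, 42.0]
orientation: [[-0.99, 0.144, 0.003], [0.144, 0.99, 0.001], [-0.003, 0.001, -1.0]]
contact_force: [0.1, -0.7, -2.0]
grip_width: 37.1
```

>>> apply_moves:
  increments:
    - [[0,-0.001,0,0,0,0,0],[0,-0.002,0,0,0,0,0],[0,-0.003,0,0,0,0,0]]

```text
time_s: 9.52
tool_pos: [559.4, 157.1, 42.0]
orientation: [[-0.99, 0.144, 0.003], [0.144, 0.99, 0.001], [-0.003, 0.001, -1.0]]
contact_force: [-0.3, 0.1, -3.4]
grip_width: 37.3
```

>>> apply_moves:
  increments:
    - [[0,-0.001,0,0,0,0,0],[0,-0.002,0,0,0,0,0],[0,-0.003,0,0,0,0,0]]

```text
time_s: 9.77
tool_pos: [562.5, 156.6, 42.0]
orientation: [[-0.99, 0.144, 0.003], [0.144, 0.99, 0.001], [-0.003, 0.001, -1.0]]
contact_force: [-0.1, 0.4, -3.3]
grip_width: 37.4
```

>>> apply_moves:
  increments:
    - [[0,-0.001,0,0,0,0,0],[0,-0.002,0,0,0,0,0],[0,-0.003,0,0,0,0,0]]

```text
time_s: 10.02
tool_pos: [565.5, 156.2, 42.1]
orientation: [[-0.99, 0.144, 0.003], [0.144, 0.99, 0.001], [-0.003, 0.001, -1.0]]
contact_force: [-0.9, 0.1, -2.6]
grip_width: 37.4
```

>>> apply_moves:
  increments:
    - [[0,-0.001,0,0,0,0,0],[0,-0.002,0,0,0,0,0],[0,-0.003,0,0,0,0,0]]

```text
time_s: 10.27
tool_pos: [568.5, 155.7, 42.0]
orientation: [[-0.99, 0.144, 0.003], [0.144, 0.99, 0.001], [-0.002, 0.001, -1.0]]
contact_force: [-0.4, -0.8, -3.1]
grip_width: 37.4
```

>>> apply_moves:
  increments:
    - [[0,-0.001,0,0,0,0,0],[0,-0.002,0,0,0,0,0],[0,-0.003,0,0,0,0,0]]

```text
time_s: 10.52
tool_pos: [571.6, 155.2, 42.0]
orientation: [[-0.99, 0.144, 0.002], [0.144, 0.99, 0.001], [-0.002, 0.001, -1.0]]
contact_force: [0.0, -0.0, -2.6]
grip_width: 37.1
```

>>> apply_moves:
  increments:
    - [[0,-0.001,0,0,0,0,0],[0,-0.002,0,0,0,0,0],[0,-0.003,0,0,0,0,0]]

```text
time_s: 10.77
tool_pos: [574.5, 154.8, 42.0]
orientation: [[-0.99, 0.144, 0.002], [0.144, 0.99, 0.001], [-0.002, 0.001, -1.0]]
contact_force: [-1.4, -0.0, -2.0]
grip_width: 37.4
```

>>> apply_moves:
  increments:
    - [[0,-0.001,0,0,0,0,0],[0,-0.002,0,0,0,0,0],[0,-0.002,0,0,0,0,0]]

```text
time_s: 11.02
tool_pos: [576.3, 154.5, 41.9]
orientation: [[-0.989, 0.145, 0.002], [0.145, 0.989, 0.001], [-0.001, 0.001, -1.0]]
contact_force: [-0.3, -0.1, -1.8]
grip_width: 37.4
```

>>> apply_moves:
  increments:
    - [[0,-0.001,0,0,0,0,0],[0,-0.002,0,0,0,0,0],[0,-0.002,0,0,0,0,0]]

```text
time_s: 11.27
tool_pos: [576.2, 154.5, 41.6]
orientation: [[-0.989, 0.145, -0.003], [0.145, 0.989, 0.001], [0.003, 0.001, -1.0]]
contact_force: [-6.2, 2.0, 0.4]
grip_width: 37.3
```

Contact: the advance stopped at about 73 mm in with roughly 6.5 N along the channel. Now I'll level the timber, set it on the floor and push gently once more to confirm.

>>> apply_moves:
  increments:
    - [[0,-0.0005,0,0.001,0,-0.2,0],[0,-0.0005,0,0.002,0,-0.2,0],[0,-0.0005,0,0.002,0,-0.2,0],[0,-0.0005,0,0.002,0,-0.2,0]]

```text
time_s: 11.6
tool_pos: [576.3, 154.6, 40.1]
orientation: [[-0.989, 0.145, -0.0], [0.145, 0.989, 0.0], [0.0, 0.0, -1.0]]
contact_force: [-5.1, 1.1, 3.5]
grip_width: 36.8
```

```bash
python3 -c "
from h import *
st()"
```

```text
t 11.6 pos [576.3 154.6  40.1] F [-5.1  1.1  3.5] w 36.8 yaw 171.68
move [ 0.0375 -0.0007 -0.0019] [ 0.02 -0.03 -0.12] rows 0.901637359630594
in 74.0 lat 0.7 z 40.1 Fax -5.2 Flat 0.3 torque [-0.11  0.31 -0.09]
```

>>> apply_moves:
  increments:
    - [[0,-0.001,0,0,0,0,0],[0,-0.002,0,0,0,0,0],[0,-0.002,0,0,0,0,0]]

```text
time_s: 11.85
tool_pos: [576.2, 154.6, 40.1]
orientation: [[-0.989, 0.145, -0.005], [0.145, 0.989, 0.001], [0.005, -0.0, -1.0]]
contact_force: [-8.4, 1.2, 5.3]
grip_width: 37.5
```

Held firmly: no advance at about 8.5 N. Releasing.

>>> apply_moves:
  increments:
    - [[0.7,0,0,0,0,0,0],[0.8,0,0,0,0,0,0],[1,0,0,0,0,0,0],[1,0,0,0,0,0,0],[1,0,0,0,0,0,0],[1,0,0,0,0,0,0],[1,0,0,0,0,0,0]]

```text
time_s: 12.43
tool_pos: [576.4, 154.5, 40.2]
orientation: [[-0.989, 0.145, -0.005], [0.145, 0.989, 0.001], [0.005, -0.0, -1.0]]
contact_force: [0.9, -0.2, -0.2]
grip_width: 85.6
```

```bash
python3 -c "
from h import *
st()"
```

```text
t 12.43 pos [576.4 154.5  40.2] F [ 0.9 -0.2 -0.2] w 85.6 yaw 171.66
move [ 0.0377 -0.0007 -0.0016] [-0.01 -0.26 -0.14] rows 0.9057554152264914
in 74.2 lat 0.6 z 40.2 Fax 0.9 Flat -0.1 torque [-0.05  0.   -0.  ]
```

>>> apply_moves:
  increments:
    - [[1,0,0,-0.01,0,0,0],[1,0,0,-0.03,0,0,0],[1,0,0,-0.06,0,0,0],[1,0,0,-0.1,0,0,0],[1,0,0,-0.14,0,0,0],[1,0.03,0,-0.17,0,0,0],[1,0.04,0,-0.18,0,0,0],[1,0.04,0,-0.18,0,0,0]]

```text
time_s: 13.1
tool_pos: [538.5, 161.2, 225.6]
orientation: [[-0.99, 0.144, 0.003], [0.144, 0.99, 0.003], [-0.002, 0.003, -1.0]]
contact_force: [-0.4, -0.6, -0.2]
grip_width: 85.3
```

>>> apply_moves:
  increments:
    - [[1,0,0,0,0,0,0],[1,0,0,0,0,0,0],[1,0,0,0,0,0,0]]

```text
time_s: 13.35
tool_pos: [538.5, 160.9, 224.6]
orientation: [[-0.99, 0.144, 0.002], [0.144, 0.99, 0.002], [-0.001, 0.002, -1.0]]
contact_force: [1.1, 0.2, -0.6]
grip_width: 85.5
```

```bash
python3 -c "
from h import *
st();s=get_state();cv2.imwrite('pics/w5.png',grab_frame('wrist'))
d=np.array([.9898,-.1426,0]);n=np.array([.1426,.9898,0]);b=np.array([576.3,154.6,75])-83.5*d
print(b,proj(cam('wrist',s),[b+19*n,b-19*n]))"
```

```text
t 13.35 pos [538.5 160.9 224.6] F [ 1.1  0.2 -0.6] w 85.5 yaw 171.7
move [-0.0005 -0.002   0.1826] [ 0.13  0.08 -0.1 ] rows 4.380173681287001
in 35.7 lat 1.6 z 224.6 Fax 1.1 Flat 0.3 torque [ 0.    0.01 -0.01]
[493.6517 166.5071  75.    ] [[342.6465912  155.82446496]
 [289.9354498  155.93911214]]
```

View pics/w5.png

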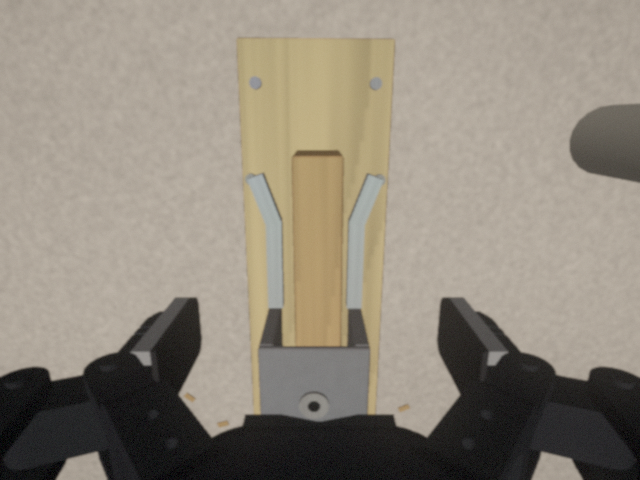

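The view shows the timber lying straight and centred in the channel. Its rear top edge is at (293–343, ~155), against a predicted y of 156 for the butted position, so it did not move on release. Handing in.

```bash
python3 -c "
from bench import *
print(finish_job())"
```

```text
the job is handed in; nothing more can be done
None
```

The longer timber is in the jig channel on its narrow edge, butted against the stop inside the hood, and released. I handed the job in at about 13.4 s of the 42 s allowed.

- **Contact:** the timber slid freely, with about ±1 N of noise, until its end stopped about 74 mm in from the mouth. I set it on the floor and pushed gently again. It did not move at about 8.5 N, below the 12 N the stop withstands, so I believe the stop was not shoved back. I could not see the stop or the feeler.
- **After release:** the last wrist picture shows the timber straight and centred between the rails. Its rear edge was within about 1 px (roughly 1 mm) of where the butted position should put it. I did not push it again after letting go.
- **Offcut:** I never touched it, and the arm stayed well clear of it. I took no final picture of it.
- **Disagreements:** the fixed cameras differed by up to about 7 mm sideways, so I relied on the wrist camera. One wrist measurement was about 7 mm off because the arm was still settling, and I corrected it before the grasp.

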